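# Load and stack a two-tier coupling rack on the parts counter

### The job

Fill and build up the stacking rack on the counter. The coupling already standing in the lower frame shows which kind (red or bare metal) belongs there: leave that one in and stand all the other couplings of its kind beside it, then set the upper frame on with all four posts fully home in the corner sockets and let go, and then stand every coupling of the other kind, including the one on the rubber mat, upright on the upper deck. Leave the rubber buffer and the yellow roller where they are.

Things in the scene. Friction and masses are not known exactly. Their poses are not given: they have to be found in the camera images.
- lower: Lower stacking frame, bolted to the counter: plywood floor 206 x 206 mm, its top 8 mm up, blue rim 20 mm high (inner faces 97 mm from the centre), a blue corner socket at each corner. Origin: centre of the underside, on the counter; x and y along the rims, z up. Takes four couplings in a square, 84 mm between centres.
- lower_socket (a point): One of the lower frame's four square corner sockets (the +x +y one): centre of its mouth, 38 mm above the counter. Sockets stand 90 mm either way along x and y from the frame's centre; each is 28 mm square outside, 18 mm square inside, and its bottom is the plywood floor, 8 mm above the counter.
- upper_grip (a point): Orange carrying handle of the loose upper frame (about 0.7 kg), at the frame's centre, 140 mm above its feet: upright block 44 mm along x, 18 mm along y (squeeze along y), 110 to 158 mm above the feet, then a cap 50 x 28 mm to 166 mm. x, y along the frame's sides, z up. With the posts home this point is 148 mm above the counter; square, so it fits at any quarter turn.
- upper_deck (a point): Centre of the upper frame's deck top (200 x 200 mm plywood, 6 mm thick), 110 mm above the feet; blue rim 12 mm above it (inner faces 95 mm from the centre), solid blue corner blocks 24 mm square, 20 mm high. Axes as the handle's. Takes four couplings about the handle, 90 mm between centres along x and 94 mm along y.
- upper_foot (a point): Foot end of one of the upper frame's four steel posts (the +x +y one). Posts are 90 mm either way along x and y from the frame's centre, 14 mm diameter, feet tapering to 6 mm over the last 10 mm, 104 mm long below the deck. At the start the frame stands on these on the counter.
- mat (a point): Black rubber mat, 85 x 85 x 8 mm, fixed on the counter; this point is the centre of its top. One coupling stands on it at the start.
- red0_c (a point): Flanged shaft coupling, red, with a black middle band, 64 mm tall, about 0.25 kg, standing on its round foot flange (60 mm diameter, 12 mm thick); the barrel above, 38 mm diameter, is gripped; this point is its centre, half-way up; z along its axis. At the start red0 and met0 stand one in the lower frame and the other on the rubber mat; which is where differs.
- red1_c (a point): Another coupling, red, with a black middle band, same shape and size as red0 (64 mm tall, barrel 38 mm, foot flange 60 mm diameter, 12 mm thick), standing on the counter, or absent; this point is its centre, half-way up; z along its axis.
- red2_c (a point): Another coupling, red, with a black middle band, same shape and size as red0 (64 mm tall, barrel 38 mm, foot flange 60 mm diameter, 12 mm thick), standing on the counter, or absent; this point is its centre, half-way up; z along its axis.
- red3_c (a point): Another coupling, red, with a black middle band, same shape and size as red0 (64 mm tall, barrel 38 mm, foot flange 60 mm diameter, 12 mm thick), standing on the counter, or absent; this point is its centre, half-way up; z along its axis.
- met0_c (a point): Flanged shaft coupling, bare metal, with a blue middle band, 64 mm tall, about 0.25 kg, standing on its round foot flange (60 mm diameter, 12 mm thick); the barrel above, 38 mm diameter, is gripped; this point is its centre, half-way up; z along its axis. At the start red0 and met0 stand one in the lower frame and the other on the rubber mat; which is where differs.
- met1_c (a point): Another coupling, bare metal, with a blue middle band, same shape and size as met0 (64 mm tall, barrel 38 mm, foot flange 60 mm diameter, 12 mm thick), standing on the counter, or absent; this point is its centre, half-way up; z along its axis.
- met2_c (a point): Another coupling, bare metal, with a blue middle band, same shape and size as met0 (64 mm tall, barrel 38 mm, foot flange 60 mm diameter, 12 mm thick), standing on the counter, or absent; this point is its centre, half-way up; z along its axis.
- met3_c (a point): Another coupling, bare metal, with a blue middle band, same shape and size as met0 (64 mm tall, barrel 38 mm, foot flange 60 mm diameter, 12 mm thick), standing on the counter, or absent; this point is its centre, half-way up; z along its axis.
- buffer: Bystander: black rubber buffer with a steel base, 68 mm diameter, 62 mm tall; origin at the centre of its underside.
- roller: Bystander: yellow plastic roller standing on end, 72 mm diameter, 46 mm tall; origin at the centre of its underside.
There are look-alikes about, which are no part of the job. Leave any green look-alike of the part that bears met1_c alone.

How it is judged:
On the way, in this order (a step that is already met when the one before it is completed fails the run):
1. all couplings of the kind that started in the lower frame stand upright on its floor, released (((distance of red0_c from where it was at the start of the episode below 0.14 m and (x of red0_c in the frame of lower between -0.08 and 0.08 m and y of red0_c in the frame of lower between -0.08 and 0.08 m and z of red0_c in the frame of lower between 0.03 and 0.05 m and angle between red0_c's own z axis and vertical below 0.15 rad) and (x of red1_c in the frame of lower between -0.08 and 0.08 m and y of red1_c in the frame of lower between -0.08 and 0.08 m and z of red1_c in the frame of lower between 0.03 and 0.05 m and angle between red1_c's own z axis and vertical below 0.15 rad) and (x of red2_c in the frame of lower between -0.08 and 0.08 m and y of red2_c in the frame of lower between -0.08 and 0.08 m and z of red2_c in the frame of lower between 0.03 and 0.05 m and angle between red2_c's own z axis and vertical below 0.15 rad) and (x of red3_c in the frame of lower between -0.08 and 0.08 m and y of red3_c in the frame of lower between -0.08 and 0.08 m and z of red3_c in the frame of lower between 0.03 and 0.05 m and angle between red3_c's own z axis and vertical below 0.15 rad)) or (distance of met0_c from where it was at the start of the episode below 0.14 m and (x of met0_c in the frame of lower between -0.08 and 0.08 m and y of met0_c in the frame of lower between -0.08 and 0.08 m and z of met0_c in the frame of lower between 0.03 and 0.05 m and angle between met0_c's own z axis and vertical below 0.15 rad) and (x of met1_c in the frame of lower between -0.08 and 0.08 m and y of met1_c in the frame of lower between -0.08 and 0.08 m and z of met1_c in the frame of lower between 0.03 and 0.05 m and angle between met1_c's own z axis and vertical below 0.15 rad) and (x of met2_c in the frame of lower between -0.08 and 0.08 m and y of met2_c in the frame of lower between -0.08 and 0.08 m and z of met2_c in the frame of lower between 0.03 and 0.05 m and angle between met2_c's own z axis and vertical below 0.15 rad) and (x of met3_c in the frame of lower between -0.08 and 0.08 m and y of met3_c in the frame of lower between -0.08 and 0.08 m and z of met3_c in the frame of lower between 0.03 and 0.05 m and angle between met3_c's own z axis and vertical below 0.15 rad))) and contact force between the fingers and anything else below 0.5 N), for 0.2 s.
2. the upper frame is home in all four sockets over them and released (all of step 1 and horizontal distance between upper_grip and lower below 0.006 m and z of upper_grip in the frame of lower below 0.152 m and angle between upper_grip's own z axis and vertical below 0.03 rad), for 0.3 s.
3. all couplings of the other kind stand upright on the upper deck, released (((distance of red0_c from where it was at the start of the episode below 0.14 m and (x of met0_c in the frame of upper_grip between -0.08 and 0.08 m and y of met0_c in the frame of upper_grip between -0.08 and 0.08 m and z of met0_c in the frame of upper_grip between -0.01 and 0.014 m and angle between met0_c's own z axis and vertical below 0.15 rad) and (x of met1_c in the frame of upper_grip between -0.08 and 0.08 m and y of met1_c in the frame of upper_grip between -0.08 and 0.08 m and z of met1_c in the frame of upper_grip between -0.01 and 0.014 m and angle between met1_c's own z axis and vertical below 0.15 rad) and (x of met2_c in the frame of upper_grip between -0.08 and 0.08 m and y of met2_c in the frame of upper_grip between -0.08 and 0.08 m and z of met2_c in the frame of upper_grip between -0.01 and 0.014 m and angle between met2_c's own z axis and vertical below 0.15 rad) and (x of met3_c in the frame of upper_grip between -0.08 and 0.08 m and y of met3_c in the frame of upper_grip between -0.08 and 0.08 m and z of met3_c in the frame of upper_grip between -0.01 and 0.014 m and angle between met3_c's own z axis and vertical below 0.15 rad)) or (distance of met0_c from where it was at the start of the episode below 0.14 m and (x of red0_c in the frame of upper_grip between -0.08 and 0.08 m and y of red0_c in the frame of upper_grip between -0.08 and 0.08 m and z of red0_c in the frame of upper_grip between -0.01 and 0.014 m and angle between red0_c's own z axis and vertical below 0.15 rad) and (x of red1_c in the frame of upper_grip between -0.08 and 0.08 m and y of red1_c in the frame of upper_grip between -0.08 and 0.08 m and z of red1_c in the frame of upper_grip between -0.01 and 0.014 m and angle between red1_c's own z axis and vertical below 0.15 rad) and (x of red2_c in the frame of upper_grip between -0.08 and 0.08 m and y of red2_c in the frame of upper_grip between -0.08 and 0.08 m and z of red2_c in the frame of upper_grip between -0.01 and 0.014 m and angle between red2_c's own z axis and vertical below 0.15 rad) and (x of red3_c in the frame of upper_grip between -0.08 and 0.08 m and y of red3_c in the frame of upper_grip between -0.08 and 0.08 m and z of red3_c in the frame of upper_grip between -0.01 and 0.014 m and angle between red3_c's own z axis and vertical below 0.15 rad))) and contact force between the fingers and anything else below 0.5 N and horizontal distance between upper_grip and lower below 0.006 m and z of upper_grip in the frame of lower below 0.152 m and angle between upper_grip's own z axis and vertical below 0.03 rad), for 0.3 s.
At the end, for the whole second after the job is handed in: The first kind stands in the lower frame and the other kind on the upper deck, all upright within 0.15 rad and within 80 mm of the frame's centre along its x and y, the coupling that began in the lower frame still there; posts home: within 6 mm of centre, 4 mm of full depth, level to 0.03 rad (((distance of red0_c from where it was at the start of the episode below 0.14 m and (x of red0_c in the frame of lower between -0.08 and 0.08 m and y of red0_c in the frame of lower between -0.08 and 0.08 m and z of red0_c in the frame of lower between 0.03 and 0.05 m and angle between red0_c's own z axis and vertical below 0.15 rad) and (x of red1_c in the frame of lower between -0.08 and 0.08 m and y of red1_c in the frame of lower between -0.08 and 0.08 m and z of red1_c in the frame of lower between 0.03 and 0.05 m and angle between red1_c's own z axis and vertical below 0.15 rad) and (x of red2_c in the frame of lower between -0.08 and 0.08 m and y of red2_c in the frame of lower between -0.08 and 0.08 m and z of red2_c in the frame of lower between 0.03 and 0.05 m and angle between red2_c's own z axis and vertical below 0.15 rad) and (x of red3_c in the frame of lower between -0.08 and 0.08 m and y of red3_c in the frame of lower between -0.08 and 0.08 m and z of red3_c in the frame of lower between 0.03 and 0.05 m and angle between red3_c's own z axis and vertical below 0.15 rad) and (x of met0_c in the frame of upper_grip between -0.08 and 0.08 m and y of met0_c in the frame of upper_grip between -0.08 and 0.08 m and z of met0_c in the frame of upper_grip between -0.01 and 0.014 m and angle between met0_c's own z axis and vertical below 0.15 rad) and (x of met1_c in the frame of upper_grip between -0.08 and 0.08 m and y of met1_c in the frame of upper_grip between -0.08 and 0.08 m and z of met1_c in the frame of upper_grip between -0.01 and 0.014 m and angle between met1_c's own z axis and vertical below 0.15 rad) and (x of met2_c in the frame of upper_grip between -0.08 and 0.08 m and y of met2_c in the frame of upper_grip between -0.08 and 0.08 m and z of met2_c in the frame of upper_grip between -0.01 and 0.014 m and angle between met2_c's own z axis and vertical below 0.15 rad) and (x of met3_c in the frame of upper_grip between -0.08 and 0.08 m and y of met3_c in the frame of upper_grip between -0.08 and 0.08 m and z of met3_c in the frame of upper_grip between -0.01 and 0.014 m and angle between met3_c's own z axis and vertical below 0.15 rad)) or (distance of met0_c from where it was at the start of the episode below 0.14 m and (x of met0_c in the frame of lower between -0.08 and 0.08 m and y of met0_c in the frame of lower between -0.08 and 0.08 m and z of met0_c in the frame of lower between 0.03 and 0.05 m and angle between met0_c's own z axis and vertical below 0.15 rad) and (x of met1_c in the frame of lower between -0.08 and 0.08 m and y of met1_c in the frame of lower between -0.08 and 0.08 m and z of met1_c in the frame of lower between 0.03 and 0.05 m and angle between met1_c's own z axis and vertical below 0.15 rad) and (x of met2_c in the frame of lower between -0.08 and 0.08 m and y of met2_c in the frame of lower between -0.08 and 0.08 m and z of met2_c in the frame of lower between 0.03 and 0.05 m and angle between met2_c's own z axis and vertical below 0.15 rad) and (x of met3_c in the frame of lower between -0.08 and 0.08 m and y of met3_c in the frame of lower between -0.08 and 0.08 m and z of met3_c in the frame of lower between 0.03 and 0.05 m and angle between met3_c's own z axis and vertical below 0.15 rad) and (x of red0_c in the frame of upper_grip between -0.08 and 0.08 m and y of red0_c in the frame of upper_grip between -0.08 and 0.08 m and z of red0_c in the frame of upper_grip between -0.01 and 0.014 m and angle between red0_c's own z axis and vertical below 0.15 rad) and (x of red1_c in the frame of upper_grip between -0.08 and 0.08 m and y of red1_c in the frame of upper_grip between -0.08 and 0.08 m and z of red1_c in the frame of upper_grip between -0.01 and 0.014 m and angle between red1_c's own z axis and vertical below 0.15 rad) and (x of red2_c in the frame of upper_grip between -0.08 and 0.08 m and y of red2_c in the frame of upper_grip between -0.08 and 0.08 m and z of red2_c in the frame of upper_grip between -0.01 and 0.014 m and angle between red2_c's own z axis and vertical below 0.15 rad) and (x of red3_c in the frame of upper_grip between -0.08 and 0.08 m and y of red3_c in the frame of upper_grip between -0.08 and 0.08 m and z of red3_c in the frame of upper_grip between -0.01 and 0.014 m and angle between red3_c's own z axis and vertical below 0.15 rad))) and horizontal distance between upper_grip and lower below 0.006 m and z of upper_grip in the frame of lower below 0.152 m and angle between upper_grip's own z axis and vertical below 0.03 rad); the robot touches nothing.
It fails at once if the buffer is disturbed (moved more than 30 mm) (distance of buffer from where it was at the start of the episode above 0.03 m).
It fails at once if the yellow roller is disturbed (moved more than 30 mm) (distance of roller from where it was at the start of the episode above 0.03 m).
Of red1, red2, red3 only 2 to 3 are there at a start; the rules pass over those that are not, and their reading is None.
Of met1, met2, met3 only 2 to 3 are there at a start; the rules pass over those that are not, and their reading is None.
At some moment in a run one of red1, red2, red3, met1, met2, met3, upper may be knocked a few centimetres aside while the robot is not near it.
It also fails if it takes over 210 s, if anything falls off the work surface, if the arm or the gripper's body presses on something with over 40 N, if the wrist force passes 120 N, or if a joint passes its speed limit or range.

### The arm

A 6-joint arm with a two-finger parallel gripper is mounted at the origin on the work surface. World frame = base frame: x ahead of the robot, y to its left, z up, the work surface at z = 0. Lengths are in m, angles in rad, forces in N, time in s.
With the tool pointing down it reaches from about 0.35 to 0.975 m from the base axis. Payload 7.1 kg.
Tool frame: the origin (TCP) lies on the centre line of the jaws, within the pads' length; the fingertips stand 22 mm ahead of it and the grasp point (between the pads) lies 3 mm ahead of it; z points along the fingers, y is the line along which they close (so a half turn about z gives the same grasp; the last joint's range is limited). The gripper opens to 88 mm and grips with 3 to 60 N. Pads are 20 mm wide; open, the fingers measure 115 mm over their backs; the gripper's body (75 mm by 178 mm) begins 61 mm behind the grasp point.
Start: joints at [-1.357, 0.423, 1.63, -0, 1.089, -0.019], TCP at [0.144, -0.608, 0.245] pointing down, gripper open.
Joint ranges: [-3, 3], [-0.9, 2.11], [0.09, 2.58], [-1.31, 4.45], [0.11, 2.69], [-2.54, 2.54]. Speed limits (rad/s): [2.39, 2.39, 3.01, 3.14, 3.14, 3.14].

### API

Orientations are given as a rotation vector (axis times angle).
In Python, from rig import get_state, cams, order gives the robot as it stands.
- The arm moves only by the tool move_arm, never from a script. Its argument "moves" is a list that holds one entry, the list of rows, each a list of 5 numbers: the shift along the world's x, y, z in cm, then the turn about the world's z in degrees, then the closure, from 0 (fully open) to 1 (shut). In form: [[[tx, ty, tz, twist, grip], ...]]. A call has 1 to 10 rows; each row shifts and turns the commanded pose from where the row before left it; what a row does not reach is not made up. A row lasts 1/10 s, in which the tool goes at most 50 mm and 8.59 degrees, less where a joint would pass 70% of its speed; a pose out of reach is approached as far as the arm can. A call with a gripper value outside its range is refused whole. The fingers move at their own pace and stop on an object; "newtons" is the grip in N (left out, the last holds). Time passes only in rows, so rows that do not move let the fingers close. It gives the time, the measured TCP pose, the force, the opening and the grip force at its end, in the units of the state.
- get_state(): the state, without advancing time (a new reading comes with each control period).
- cams.read_camera(name): name is "scene" or "side" or "wrist"; returns a dict with "frame" (384x512x3 uint8, blue, green, red), "range_z" (384x512 float32, m along the optical axis (not along the pixel's ray), 0 where there is no reading), "K" (3x3 intrinsics, pixels), "world_to_cam" (4x4, takes a point from world to camera coordinates). Camera axes: x right, y up, looking along -z (the intrinsics and any distortion apply to the point x, -y, -z); pixel columns grow to the right and rows downward; lengths in m; the calibration is good to about 2 mm. A picture is of the moment at which its call begins.
- order.finish_job(): hands the job in; it is judged then, once.
Trained networks look in the newest picture that a camera, given by its name, has taken for a name from the list of things; names that differ only in an ending like _2 or _b are one class to them, and where a whole thing is asked for, a point or a joint stands for the part that bears it (a point fixed in the world has none). Each returns a list of dicts, best first, with "p" (0 to 1); they miss things now and then, are a little off and sometimes report something else, mostly with a low value. They report only what shows in the picture. A call takes as long as a camera call. They do not tell look-alikes from the thing itself.
- cams.recognise(camera, target): "at" ([column, row] in pixels, amid what is visible of it).
- cams.tip_of(camera, target): "at" ([column, row] in pixels: a listed point, or the origin of a listed thing).
The state is a dict: "time_s": time; "joints": joint angles; "dq": joint speeds; "effort": joint torques, N m; "tcp_pos": TCP position; "tcp_rot": TCP orientation; "contact_force": force on the tool from outside, world axes, zero at the start; "torque": the same for the moment, N m; "grip_width": finger opening in m; "grip_force": force on a finger pad.
Only numpy, scipy, OpenCV 4.12 (cv2) and the standard library are available. Lean on these libraries where they do the work, as an engineer would, in place of code of your own. Each camera call takes 0.05 s, during which the arm holds its last target. There are 200 camera calls.

## Working session

There is one attempt and no reset: what is moved stays moved. The work goes in short steps, Python scripts to look and compute and a tool call to move; the robot and the scene stay as the last step left them, time stands still between calls to the robot, and variables do not carry over. Pictures are saved under pics/ and viewed, at most 14 in all, crops included, and the job is handed in when it is done.

Besides the shell and the picture viewer there is one more tool, called as a command line: name --argument value ..., lists and objects as JSON in quotes. move_arm: Moves the arm, as the interface text tells. Its arguments: {"type":"object","properties":{"moves":{"type":"array","items":{"type":"array","items":{"type":"array","items":{"type":"number"}}}},"newtons":{"type":"number"}},"required":["moves"]}

```bash
mkdir -p pics && ls
cat > h.py <<'E'
import numpy as np, cv2
from rig import get_state, cams, order
def snap(n):
    c=cams.read_camera(n); return c
def ray(c,uv):
    # returns world origin, direction (camera depth-normalised)
    M=np.linalg.inv(c["world_to_cam"]); K=c["K"]
    d=np.array([(uv[0]-K[0,2])/K[0,0],-(uv[1]-K[1,2])/K[1,1],-1.0])
    return M[:3,3],M[:3,:3]@d
def atz(c,uv,z):
    o,d=ray(c,uv); return o+d*(z-o[2])/d[2]
def pt(c,uv):
    o,d=ray(c,uv); u,v=int(round(uv[0])),int(round(uv[1])); return o+d*c["range_z"][v,u]
def cloud(c):
    h,w=c["range_z"].shape; u,v=np.meshgrid(np.arange(w),np.arange(h)); K=c["K"];z=c["range_z"]
    M=np.linalg.inv(c["world_to_cam"])
    P=np.stack([(u-K[0,2])/K[0,0]*z,-(v-K[1,2])/K[1,1]*z,-z],-1)
    W=P@M[:3,:3].T+M[:3,3]; W[z<=0]=np.nan; return W
def proj(c,p):
    q=c["world_to_cam"][:3,:3]@np.array(p)+c["world_to_cam"][:3,3]; K=c["K"]
    return np.array([K[0,0]*q[0]/-q[2]+K[0,2],K[1,1]*-q[1]/-q[2]+K[1,2]])
E
python3 - <<'E'
from h import *
ims=[]
for n in ["scene","side"]:
    c=snap(n); ims.append(c["frame"]); 
    M=np.linalg.inv(c["world_to_cam"]); print(n,c["K"].round(1).tolist(),M[:3,3].round(3),(-M[:3,2]).round(2))
    for t in ["red0_c","met0_c","buffer","roller","upper_grip","lower","mat","lower_socket"]:
        print(t,[(np.round(d["at"]).tolist(),round(d["p"],2)) for d in cams.tip_of(n,t)])
    cv2.imwrite(f"pics/{n}0.png",cv2.resize(c["frame"],(800,600)))
E
```

```text
pics
scene [[417.4, 0.0, 259.6], [0.0, 417.4, 188.4], [0.0, 0.0, 1.0]] [ 0.976 -0.485  1.06 ] [-0.31  0.44 -0.84]
red0_c [([282.0, 213.0], 0.86)]
met0_c [([201.0, 258.0], 0.73), ([136.0, 256.0], 0.68), ([313.0, 118.0], 0.63)]
buffer [([332.0, 189.0], 0.91)]
roller [([262.0, 285.0], 0.79)]
upper_grip [([280.0, 101.0], 0.61)]
lower [([281.0, 215.0], 0.74), ([160.0, 256.0], 0.57)]
mat [([278.0, 221.0], 0.68), ([283.0, 216.0], 0.25)]
lower_socket [([205.0, 256.0], 0.88)]
side [[369.4, 0.0, 257.0], [0.0, 369.4, 189.6], [0.0, 0.0, 1.0]] [0.19  0.65  0.701] [ 0.44 -0.65 -0.62]
red0_c [([241.0, 196.0], 0.6)]
met0_c [([366.0, 174.0], 0.76)]
buffer [([178.0, 232.0], 0.85)]
roller [([254.0, 165.0], 0.87)]
upper_grip [([228.0, 268.0], 0.86)]
lower [([344.0, 184.0], 0.83)]
mat [([242.0, 201.0], 0.55)]
lower_socket [([304.0, 171.0], 0.83), ([347.0, 184.0], 0.5)]
```

View pics/scene0.png

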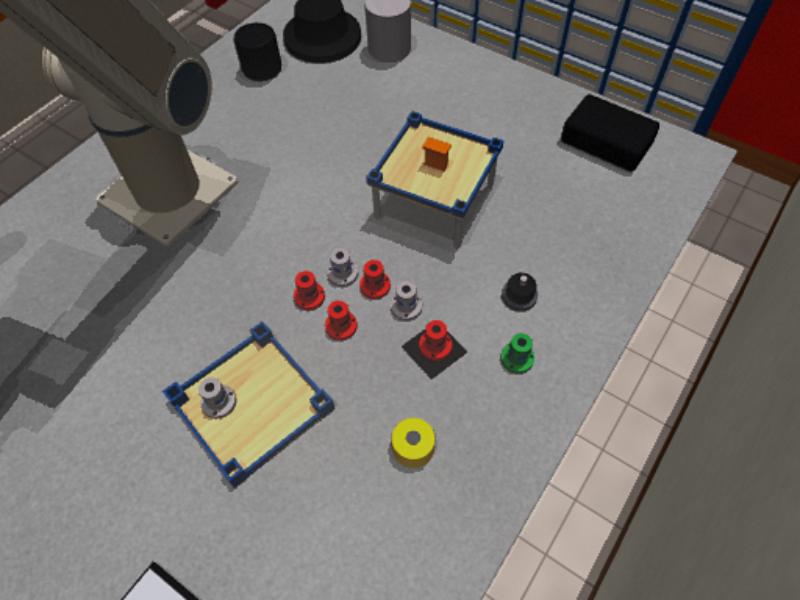

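View pics/side0.png

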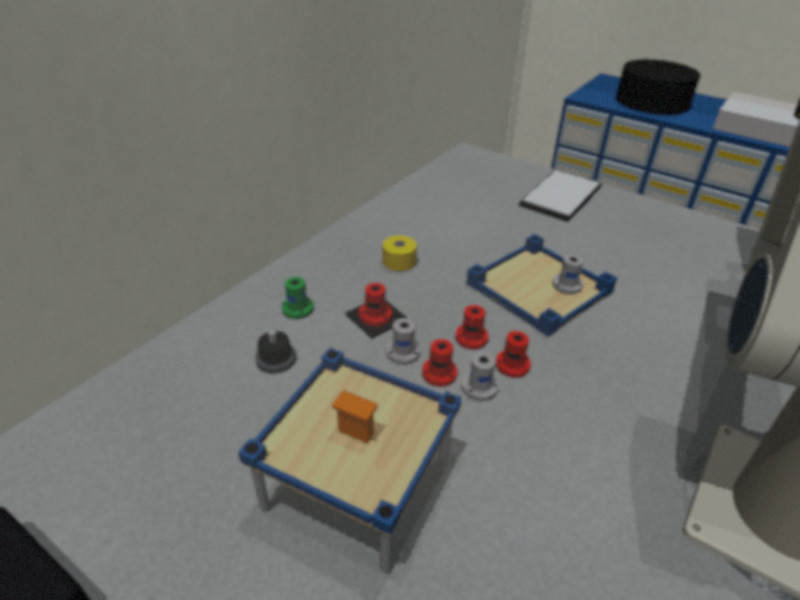

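The scene view shows a metal coupling in the lower frame (215,395). Two more metals stand loose (341,264 and 406,298), with three loose reds (307,288; 375,277; 339,318) and one red on the mat (436,338). The green look-alike is at (518,352). So metal goes in the lower frame and the four reds go on the upper deck.

```bash
cat >> h.py <<'E'
def blobs(c,lo,hi,box=(0.2,0.95,-0.75,0.5),minn=8):
    W=cloud(c); m=(W[...,2]>lo)&(W[...,2]<hi)&(W[...,0]>box[0])&(W[...,0]<box[1])&(W[...,1]>box[2])&(W[...,1]<box[3])
    n,L,s,ce=cv2.connectedComponentsWithStats(m.astype(np.uint8),connectivity=8)
    out=[]
    for i in range(1,n):
        if s[i,4]<minn: continue
        P=W[L==i]; a=(P[:,:2].min(0)+P[:,:2].max(0))/2
        b=c["frame"][L==i].mean(0)
        out.append((a,P[:,2].mean(),s[i,4],P[:,:2].max(0)-P[:,:2].min(0),b,ce[i],P))
    return out
E
python3 - <<'E'
from h import *
for n in ["scene","side"]:
    c=snap(n)
    for lo,hi in [(0.059,0.069),(0.068,0.076),(0.034,0.042),(0.126,0.134),(0.16,0.17)]:
        print(n,lo,hi)
        for a,z,k,e,b,ce,P in blobs(c,lo,hi): print(a.round(3),round(z,4),k,e.round(3),b.round(0),ce.round(0))
E
```

```text
scene 0.059 0.069
[0.424 0.19 ] 0.0636 8 [0.011 0.01 ] [69. 69. 73.] [240. 127.]
[0.601 0.216] 0.0647 9 [0.011 0.01 ] [62. 61. 65.] [293. 146.]
[0.448 0.038] 0.0628 104 [0.038 0.037] [130. 126. 134.] [217. 164.]
[0.518 0.049] 0.0625 108 [0.037 0.036] [ 38.  40. 165.] [238. 171.]
[ 0.428 -0.042] 0.0623 104 [0.036 0.035] [ 38.  40. 165.] [195. 179.]
[0.761 0.186] 0.0608 10 [0.009 0.01 ] [156. 151. 159.] [334. 178.]
[0.596 0.043] 0.0629 111 [0.037 0.037] [132. 128. 136.] [259. 185.]
[ 0.519 -0.059] 0.0627 118 [0.039 0.037] [ 38.  40. 164.] [216. 198.]
[ 0.689 -0.006] 0.0655 43 [0.036 0.025] [ 36.  37. 121.] [278. 215.]
[0.824 0.066] 0.0629 136 [0.037 0.038] [ 57. 123.  41.] [333. 219.]
[ 0.445 -0.305] 0.0645 29 [0.023 0.029] [74. 77. 82.] [136. 253.]
scene 0.068 0.076
[0.423 0.19 ] 0.0716 8 [0.009 0.009] [76. 77. 79.] [240. 126.]
[0.601 0.216] 0.0732 10 [0.012 0.009] [60. 61. 64.] [293. 144.]
[0.689 0.001] 0.071 120 [0.036 0.037] [ 39.  41. 165.] [279. 211.]
[ 0.439 -0.302] 0.0711 141 [0.037 0.035] [132. 130. 137.] [134. 248.]
scene 0.034 0.042
[0.574 0.393] 0.0395 9 [0.012 0.008] [60. 
[... 3697 characters left out ...]
. 67.] [281. 232.]
[0.445 0.047] 0.0381 33 [0.029 0.022] [83. 66. 61.] [307. 241.]
[0.42  0.195] 0.0371 14 [0.012 0.009] [73. 74. 75.] [284. 286.]
[0.568 0.4  ] 0.0382 17 [0.008 0.012] [84. 83. 83.] [167. 317.]
[0.393 0.374] 0.0377 19 [0.013 0.009] [80. 79. 79.] [245. 357.]
side 0.126 0.134
[0.598 0.221] 0.1301 98 [0.025 0.025] [91. 70. 57.] [212. 227.]
[0.421 0.193] 0.1301 122 [0.027 0.027] [88. 65. 52.] [287. 256.]
[0.494 0.296] 0.1298 72 [0.042 0.023] [ 34.  67. 109.] [227. 274.]
[0.571 0.398] 0.1301 163 [0.027 0.026] [88. 65. 49.] [160. 287.]
[0.393 0.371] 0.1303 200 [0.026 0.026] [87. 63. 47.] [246. 328.]
side 0.16 0.17
[0.495 0.295] 0.1658 345 [0.051 0.035] [ 39.  96. 160.] [226. 259.]
```

Run:
```python
from h import *
s=get_state(); R=cv2.Rodrigues(np.array(s["tcp_rot"]))[0]; print(R.round(3),s["tcp_pos"],s["time_s"],s["grip_width"],s["joints"])
```

```text
[[ 0.973  0.231  0.   ]
 [ 0.231 -0.973  0.   ]
 [ 0.    -0.    -1.   ]] [ 0.14417839 -0.60811537  0.24466802] 1.0 0.08775127935159022 [-1.35704854e+00  4.23096686e-01  1.62992316e+00  5.88968398e-06
  1.08859090e+00 -1.90139382e-02]
```

move_arm --moves '[[[2.2, 4.0, 0, -2.76, 0.3], [2.2, 4.0, 0, -2.76, 0.3], [2.2, 4.0, 0, -2.76, 0.3], [2.2, 4.0, 0, -2.76, 0.3], [2.2, 4.0, 0, -2.76, 0.3], [2.2, 4.0, 0, -2.76, 0.3], [2.2, 4.0, 0, -2.76, 0.3], [2.2, 4.0, 0, -2.76, 0.3], [2.2, 4.0, 0, -2.76, 0.3], [2.2, 4.0, 0, -2.76, 0.3]]]' --newtons 25

```text
time_s: 2.0
tcp_pos: [0.3649, -0.2065, 0.245]
tcp_rot: [3.116, -0.394, 0.001]
contact_force: [1.0, -1.8, -0.7]
grip_width: 0.0611
grip_force: 0.0
```

move_arm --moves '[[[1.2, 3.5, -1.2, 0, 0.3], [1.2, 3.5, -1.2, 0, 0.3], [1.2, 3.5, -1.2, 0, 0.3], [1.2, 3.5, -1.2, 0, 0.3], [1.2, 3.5, -1.2, 0, 0.3], [1.2, 3.5, -1.2, 0, 0.3], [1.2, 3.6, -1.2, 0, 0.3], [0, 0, 0, 0, 0.3], [0, 0, 0, 0, 0.3]]]'

```text
time_s: 2.9
tcp_pos: [0.4481, 0.0384, 0.1605]
tcp_rot: [3.117, -0.386, -0.001]
contact_force: [-0.5, -0.4, 0.5]
grip_width: 0.0614
grip_force: 0.0
```

move_arm --moves '[[[0, 0, -4, 0, 0.3], [0, 0, -4, 0, 0.3], [0, 0, -2.5, 0, 0.3], [0, 0, -1.05, 0, 0.3], [0, 0, 0, 0, 1], [0, 0, 0, 0, 1], [0, 0, 0, 0, 1], [0, 0, 0, 0, 1], [0, 0, 4, 0, 1], [0, 0, 4, 0, 1]]]' --newtons 25

```text
time_s: 3.9
tcp_pos: [0.447, 0.0378, 0.1256]
tcp_rot: [3.117, -0.39, -0.005]
contact_force: [0.7, 0.7, -3.0]
grip_width: 0.0377
grip_force: 25.0
```

move_arm --moves '[[[0, 0, 2.5, 0, 1], [0.1, -4.28, 0, 0, 1], [0.1, -4.28, 0, 0, 1], [0.1, -4.28, 0, 0, 1], [0.1, -4.28, 0, 0, 1], [0.1, -4.28, 0, 0, 1], [0, -4.28, 0, 0, 1], [0, 0, 0, 0, 1], [0, 0, -3, 0, 1], [0, 0, -2, 0, 1]]]'

```text
time_s: 4.9
tcp_pos: [0.4528, -0.2189, 0.0998]
tcp_rot: [3.117, -0.391, 0.001]
contact_force: [-0.3, 1.4, -3.1]
grip_width: 0.0376
grip_force: 25.0
```

move_arm --moves '[[[0, 0, -2, 0, 1], [0, 0, -1.6, 0, 1], [0, 0, -0.5, 0, 1], [0, 0, -0.5, 0, 1], [0, 0, 0, 0, 1], [0, 0, 0, 0, 0.35], [0, 0, 0, 0, 0.35], [0, 0, 0, 0, 0.35], [0, 0, 0, 0, 0.35]]]'

```text
time_s: 5.8
tcp_pos: [0.4535, -0.2191, 0.0545]
tcp_rot: [3.117, -0.39, 0.001]
contact_force: [-0.5, -0.4, -0.5]
grip_width: 0.057
grip_force: 0.0
```

move_arm --moves '[[[0, 0, 4, 0, 0.3], [0, 0, 4, 0, 0.3], [2.0, 3.8, 1, 0, 0.3], [2.0, 3.8, 0, 0, 0.3], [2.0, 3.8, 0, 0, 0.3], [2.0, 3.8, 0, 0, 0.3], [2.0, 3.8, 0, 0, 0.3], [2.0, 3.8, 0, 0, 0.3], [2.2, 3.6, 0, 0, 0.3], [0, 0, 0, 0, 0.3]]]'

```text
time_s: 6.8
tcp_pos: [0.5978, 0.049, 0.1446]
tcp_rot: [-3.117, 0.384, -0.005]
contact_force: [-0.9, -0.8, 0.4]
grip_width: 0.0615
grip_force: 0.0
```

```bash
cat >> h.py <<'E'
def survey(rng=((0.058,0.076),),names=("scene","side")):
    for n in names:
        c=snap(n)
        for lo,hi in rng:
            for a,z,k,e,b,ce,P in blobs(c,lo,hi,minn=25):
                if e.max()<0.06: print(n,a.round(4),round(z,3),k,e.round(3),b.round(0))
E
python3 -c "
from h import *
survey(((0.058,0.076),(0.126,0.134)))"
```

```text
scene [0.5162 0.04  ] 0.062 36 [0.033 0.016] [ 32.  35. 187.]
scene [ 0.4288 -0.0414] 0.062 115 [0.037 0.037] [ 33.  35. 132.]
scene [0.5967 0.0447] 0.062 119 [0.038 0.038] [69. 67. 72.]
scene [ 0.5189 -0.0595] 0.063 126 [0.037 0.037] [ 32.  34. 148.]
scene [0.6899 0.0013] 0.069 158 [0.036 0.038] [ 37.  39. 162.]
scene [0.8242 0.0653] 0.063 141 [0.036 0.037] [ 62. 132.  45.]
scene [ 0.453  -0.2187] 0.069 166 [0.037 0.036] [129. 128. 135.]
scene [ 0.4391 -0.3011] 0.07 176 [0.038 0.038] [131. 130. 137.]
scene [0.5725 0.3956] 0.129 45 [0.025 0.027] [92. 53. 29.]
scene [0.6001 0.2198] 0.129 42 [0.025 0.023] [85. 54. 37.]
side [ 0.4387 -0.2976] 0.069 116 [0.037 0.039] [114. 114. 115.]
side [ 0.4517 -0.2167] 0.07 125 [0.036 0.041] [116. 118. 120.]
side [0.8231 0.0684] 0.064 103 [0.038 0.036] [ 71. 115.  60.]
side [0.6898 0.009 ] 0.069 96 [0.035 0.026] [ 48.  51. 130.]
side [ 0.5175 -0.0573] 0.064 113 [0.036 0.036] [ 40.  44. 129.]
side [0.5944 0.0459] 0.064 129 [0.036 0.039] [74. 74. 75.]
side [ 0.4262 -0.0393] 0.064 133 [0.036 0.037] [ 36.  39. 123.]
side [0.5174 0.0512] 0.064 143 [0.038 0.037] [ 41.  45. 140.]
side [0.5686 0.3993] 0.068 40 [0.01  0.011] [92. 92. 92.]
side [0.3925 0.3737] 0.067 42 [0.013 0.008] [83. 82. 83.]
side [0.5983 0.2208] 0.13 99 [0.028 0.027] [99. 77. 62.]
side [0.4209 0.1936] 0.13 124 [0.026 0.027] [89. 67. 55.]
side [0.4947 0.2964] 0.13 59 [0.043 0.021] [ 39.  76. 121.]
side [0.5711 0.3985] 0.13 164 [0.027 0.026] [97. 72. 55.]
side [0.3929 0.3711] 0.13 206 [0.027 0.027] [96. 70. 53.]
```

move_arm --moves '[[[-0.2, -0.4, -4, 0, 0.3], [0, 0, -3, 0, 0.3], [0, 0, -2, 0, 0.3], [0, 0, -1, 0, 0.3], [0, 0, 0, 0, 1], [0, 0, 0, 0, 1], [0, 0, 0, 0, 1], [0, 0, 0, 0, 1], [0, 0, 4, 0, 1], [0, 0, 4, 0, 1]]]'

```text
time_s: 7.9
tcp_pos: [0.592, 0.0411, 0.1242]
tcp_rot: [3.117, -0.39, -0.005]
contact_force: [1.0, 0.1, -1.5]
grip_width: 0.0377
grip_force: 25.0
```

move_arm --moves '[[[0, 0, 2.5, 0, 1], [-0.8, -4.0, 0, 0, 1], [-0.8, -4.0, 0, 0, 1], [-0.8, -4.0, 0, 0, 1], [-0.8, -4.0, 0, 0, 1], [-0.8, -4.0, 0, 0, 1], [-0.8, -4.0, 0, 0, 1], [-1.0, -4.1, 0, 0, 1], [0, 0, 0, 0, 1], [0, 0, -3, 0, 1]]]'

```text
time_s: 8.9
tcp_pos: [0.5375, -0.2423, 0.1226]
tcp_rot: [3.114, -0.394, 0.012]
contact_force: [0.7, 0.3, -3.2]
grip_width: 0.0374
grip_force: 25.0
```

move_arm --moves '[[[-0.2, 0.2, -3, 0, 1], [0, 0, -2, 0, 1], [0, 0, -0.8, 0, 1], [0, 0, -0.5, 0, 1], [0, 0, -0.3, 0, 1], [0, 0, 0, 0, 0.35], [0, 0, 0, 0, 0.35], [0, 0, 0, 0, 0.35], [0, 0, 0, 0, 0.35]]]'

```text
time_s: 9.8
tcp_pos: [0.5336, -0.2381, 0.0539]
tcp_rot: [3.117, -0.39, 0.002]
contact_force: [0.4, -0.1, -0.0]
grip_width: 0.0571
grip_force: 0.0
```

move_arm --moves '[[[0, 0, 4.5, 0, 0.3], [0, 0, 4.5, 0, 0.3], [0, 0, 4.5, 0, 0.3], [0, 1, 4.5, 0, 0.3], [0, 4.3, 0, 3.8, 0.3], [0, 4.4, 0, 3.8, 0.3], [0, 4.4, 0, 3.8, 0.3], [0, 4.4, 0, 3.8, 0.3], [0, 4.4, 0, 3.8, 0.3], [0, 4.4, 0, 3.8, 0.3]]]'

```text
time_s: 10.8
tcp_pos: [0.533, 0.0367, 0.2337]
tcp_rot: [3.133, 0.238, 0.001]
contact_force: [1.0, -0.1, -0.2]
grip_width: 0.0613
grip_force: 0.0
```

move_arm --moves '[[[-0.6, 4.4, 0, 0, 0.3], [-0.6, 4.4, 0, 0, 0.3], [-0.6, 4.4, 0, 0, 0.3], [-0.6, 4.4, 0, 0, 0.3], [-0.6, 4.4, 0, 0, 0.3], [-0.6, 4.0, 0, 0, 0.3], [0, 0, 0, 0, 0.3], [0, 0, 0, 0, 0.3], [0, 0, 0, 0, 0.3]]]'

```text
time_s: 11.7
tcp_pos: [0.4972, 0.2941, 0.2331]
tcp_rot: [3.132, 0.233, -0.001]
contact_force: [0.1, -0.6, 0.4]
grip_width: 0.0612
grip_force: 0.0
```

```bash
python3 -c "
from h import *
survey(((0.058,0.076),(0.126,0.134),(0.034,0.042)))
c=snap('wrist'); cv2.imwrite('pics/w1.png',c['frame'])
for lo,hi in ((0.160,0.172),(0.126,0.134)):
  for a,z,k,e,b,ce,P in blobs(c,lo,hi,minn=25): print(a.round(4),round(z,3),k,e.round(3),b.round(0), cv2.minAreaRect((P[:,:2]*1000).astype(np.float32)))
"
```

```text
scene [0.5185 0.0501] 0.062 114 [0.036 0.038] [ 35.  37. 164.]
scene [ 0.4273 -0.0419] 0.063 112 [0.037 0.037] [ 35.  37. 165.]
scene [ 0.5188 -0.0582] 0.062 130 [0.038 0.037] [ 38.  40. 165.]
scene [6.896e-01 4.000e-04] 0.07 158 [0.036 0.038] [ 40.  42. 158.]
scene [0.8239 0.0646] 0.063 142 [0.036 0.037] [ 59. 126.  43.]
scene [ 0.4529 -0.2183] 0.069 164 [0.036 0.037] [126. 125. 132.]
scene [ 0.4389 -0.3018] 0.069 178 [0.038 0.037] [126. 125. 131.]
scene [ 0.5343 -0.2382] 0.07 180 [0.04  0.037] [128. 128. 135.]
scene [0.5731 0.3967] 0.129 46 [0.025 0.03 ] [88. 49. 25.]
scene [0.4991 0.2938] 0.131 35 [0.04  0.022] [17. 39. 83.]
scene [0.4234 0.1919] 0.129 43 [0.025 0.024] [60. 44. 38.]
scene [0.5992 0.2192] 0.129 49 [0.025 0.026] [90. 57. 39.]
scene [0.7636 0.1784] 0.039 43 [0.049 0.035] [28. 27. 28.]
scene [ 0.419  -0.1616] 0.036 48 [0.032 0.031] [113.  69.  47.]
scene [ 0.3751 -0.3362] 0.037 69 [0.032 0.031] [112.  67.  40.]
scene [ 0.5921 -0.2056] 0.037 67 [0.032 0.033] [119.  76.  52.]
scene [ 0.4508 -0.3033] 0.038 26 [0.013 0.031] [77. 69. 69.]
scene [ 0.5486 -0.38  ] 0.037 77 [
[... 1480 characters left out ...]
6] [40. 41. 75.]
side [0.5148 0.0591] 0.038 33 [0.033 0.021] [41. 43. 74.]
[0.4957 0.2949] 0.166 2590 [0.052 0.034] [ 10.  68. 141.] ((495.8331298828125, 294.8349304199219), (49.864505767822266, 27.970237731933594), 8.87975788116455)
[0.5708 0.3968] 0.131 1135 [0.026 0.027] [119.  79.  47.] ((570.8076171875, 396.97320556640625), (23.436948776245117, 24.708988189697266), 8.507643699645996)
[0.5977 0.2197] 0.131 1131 [0.026 0.027] [117.  77.  45.] ((597.8700561523438, 219.5162811279297), (23.4382266998291, 24.66653060913086), 8.28884220123291)
[0.5163 0.2982] 0.13 46 [0.004 0.017] [10. 48. 99.] ((516.81005859375, 298.3486022949219), (1.4156627655029297, 16.959646224975586), 11.839042663574219)
```

move_arm --moves '[[[-0.1, 0.1, -4, 0, 0.3], [0, 0, -3, 0, 0.3], [0, 0, -1.5, 0, 0.3], [0, 0, -0.5, 0, 0.3], [0, 0, 0, 0, 1], [0, 0, 0, 0, 1], [0, 0, 0, 0, 1], [0, 0, 0, 0, 1], [0, 0, 0, 0, 1]]]' --newtons 55

```text
time_s: 12.75
tcp_pos: [0.4966, 0.296, 0.144]
tcp_rot: [3.133, 0.234, 0.002]
contact_force: [2.0, -3.7, 1.7]
grip_width: 0.0274
grip_force: 55.0
```

move_arm --moves '[[[0, 0, 1, 0, 1], [0, 0, 2, 0, 1], [0, 0, 3, 0, 1], [0, 0, 3, 0, 1], [0, 0, 2, 0, 1], [0, 0, 1, 0, 1], [0, 0, 0, 0, 1]]]'

```text
time_s: 13.45
tcp_pos: [0.4964, 0.2963, 0.2643]
tcp_rot: [-3.132, -0.234, -0.002]
contact_force: [-0.1, 0.6, -6.9]
grip_width: 0.0272
grip_force: 55.0
```

move_arm --moves '[[[0, 0, -3, 0, 1], [0, 0, -3, 0, 1], [0, 0, -3, 0, 1], [0, 0, -2, 0, 1], [0, 0, -0.7, 0, 1], [0, 0, -0.4, 0, 1], [0, 0, 0, 0, 1], [0, 0, 0, 0, 0.3], [0, 0, 0, 0, 0.3], [0, 0, 0, 0, 0.3]]]'

```text
time_s: 14.45
tcp_pos: [0.4967, 0.2964, 0.1425]
tcp_rot: [-3.132, -0.234, -0.002]
contact_force: [-0.3, -0.8, 0.0]
grip_width: 0.0483
grip_force: 0.0
```

move_arm --moves '[[[0, 0, -0.5, 0, 0.3], [0, -0.1, -0.2, 0, 0.3], [0, 0, 0, 0, 1], [0, 0, 0, 0, 1], [0, 0, 0, 0, 1], [0, 0, 0, 0, 1], [0, 0, 0, 0, 1], [0, 0, 0, 0, 1]]]'

```text
time_s: 15.25
tcp_pos: [0.4963, 0.2951, 0.1353]
tcp_rot: [-3.133, -0.234, -0.0]
contact_force: [0.4, -0.3, -0.1]
grip_width: 0.0274
grip_force: 55.0
```

move_arm --moves '[[[0, 0, 0, 0, 0.3], [0, 0, 0, 0, 0.3], [0, 0, 0, 0, 0.3], [0, 0, 2, 0, 0.3], [0, 0, 0.8, 0, 0.3], [0, 0, 0, 0, 1], [0, 0, 0, 0, 1], [0, 0, 0, 0, 1], [0, 0, 0, 0, 1], [0, 0, 0, 0, 1]]]'

```text
time_s: 16.25
tcp_pos: [0.4959, 0.295, 0.1626]
tcp_rot: [3.133, 0.234, -0.001]
contact_force: [0.6, 1.1, -1.0]
grip_width: 0.0276
grip_force: 55.0
```

move_arm --moves '[[[0, 0, 1, 0, 1], [0, 0, 2, 0, 1], [0, 0, 3, 0, 1], [0, 0, 3, 0, 1], [0, 0, 2, 0, 1], [0, 0, 0, 0, 1]]]'

```text
time_s: 16.85
tcp_pos: [0.4973, 0.2957, 0.276]
tcp_rot: [-3.131, -0.234, -0.007]
contact_force: [-0.1, 0.9, -6.6]
grip_width: 0.0273
grip_force: 55.0
```

move_arm --moves '[[[0, -1.5, 0, -2, 1], [0, -3, 0, -2.4, 1], [-0.1, -4, 0, -2.4, 1], [-0.1, -4, 0, -2.4, 1], [-0.1, -4, 0, -2.4, 1], [-0.1, -4, 0, -2.4, 1], [-0.1, -4, 0, -2.4, 1], [-0.1, -4, 0, -2.4, 1], [-0.1, -4, 0, -2.4, 1], [-0.1, -4, 0, -2.4, 1]]]'

```text
time_s: 17.85
tcp_pos: [0.4861, -0.0718, 0.2714]
tcp_rot: [3.114, -0.416, -0.006]
contact_force: [0.9, 0.5, -6.2]
grip_width: 0.0276
grip_force: 55.0
```

move_arm --moves '[[[-0.1, -4, 0, 0, 1], [-0.1, -4, 0, 0, 1], [-0.1, -4, 0, 0, 1], [-0.1, -4, 0, 0, 1], [0, -3, 0, 0, 1], [0, -1, 0, 0, 1], [0, 0, 0, 0, 1], [0, 0, 0, 0, 1], [0, 0, 0, 0, 1]]]'

```text
time_s: 18.75
tcp_pos: [0.4838, -0.2686, 0.2726]
tcp_rot: [-3.114, 0.41, 0.002]
contact_force: [-0.7, -0.4, -6.0]
grip_width: 0.0274
grip_force: 55.0
```

```bash
cat > m.py <<'E'
from h import *
import sys
s=get_state(); print(np.round(s["tcp_pos"],4),np.degrees(2*np.arctan2(s["tcp_rot"][1],s["tcp_rot"][0])))
zf=float(sys.argv[1]) # feet height
for n in ["scene","side"]:
    c=snap(n); cv2.imwrite(f"pics/{n}_{s['time_s']:.1f}.png",cv2.resize(c["frame"],(800,600)))
    box=(0.3,0.66,-0.45,-0.1)
    print(n); 
    for lo,hi in [(zf+.124,zf+.137),(0.034,0.042)]:
        for a,z,k,e,b,ce,P in blobs(c,lo,hi,box,20): print(a.round(4),round(z,4),k,e.round(3))
E
python3 m.py 0.111
```

```text
[ 0.4838 -0.2686  0.2726] 344.98323904343295
scene
[ 0.3691 -0.3368] 0.2385 47 [0.024 0.015]
[ 0.5922 -0.2041] 0.2386 110 [0.029 0.027]
[ 0.4955 -0.2733] 0.2409 26 [0.017 0.017]
[ 0.5449 -0.3778] 0.2384 127 [0.029 0.027]
[ 0.5925 -0.2059] 0.0371 65 [0.033 0.034]
[ 0.5405 -0.2402] 0.0379 25 [0.028 0.033]
[ 0.5486 -0.3802] 0.0365 80 [0.031 0.031]
side
[ 0.5911 -0.2021] 0.2398 54 [0.026 0.027]
[ 0.4826 -0.2597] 0.2407 64 [0.047 0.016]
[ 0.3722 -0.3301] 0.2398 54 [0.029 0.027]
[ 0.418  -0.1554] 0.2399 71 [0.028 0.027]
[ 0.5489 -0.3784] 0.0377 46 [0.033 0.04 ]
[ 0.5925 -0.2034] 0.0372 53 [0.032 0.031]
[ 0.5335 -0.229 ] 0.0377 30 [0.035 0.024]
[ 0.3745 -0.3349] 0.0373 54 [0.032 0.035]
[ 0.4324 -0.2927] 0.038 25 [0.025 0.021]
[ 0.4515 -0.2073] 0.0383 34 [0.036 0.019]
[ 0.4177 -0.1593] 0.0374 67 [0.033 0.035]
```

move_arm --moves '[[[0.2, -0.3, -1, 0.8, 1], [0, 0, -2, 0, 1], [0, 0, -2, 0, 1], [0, 0, -0.8, 0, 1], [0, 0, 0, 0, 1], [0, 0, 0, 0, 1]]]'

```text
time_s: 19.45
tcp_pos: [0.4867, -0.273, 0.2155]
tcp_rot: [3.117, -0.389, 0.001]
contact_force: [1.1, 0.2, -6.1]
grip_width: 0.0276
grip_force: 55.0
```

```bash
python3 m.py 0.052
```

```text
[ 0.4867 -0.273   0.2155] -14.236799551047884
scene
[ 0.3744 -0.3431] 0.1809 56 [0.029 0.017]
[ 0.5946 -0.2071] 0.1817 104 [0.027 0.026]
[ 0.5018 -0.2778] 0.1825 22 [0.014 0.015]
[ 0.5497 -0.3815] 0.1817 125 [0.028 0.027]
[ 0.544  -0.2409] 0.0382 24 [0.018 0.032]
[ 0.592  -0.2089] 0.0368 45 [0.032 0.026]
[ 0.5491 -0.3805] 0.0367 66 [0.034 0.03 ]
side
[ 0.5942 -0.22  ] 0.1816 70 [0.028 0.059]
[ 0.4857 -0.2655] 0.1819 64 [0.046 0.016]
[ 0.3761 -0.3358] 0.1817 61 [0.027 0.03 ]
[ 0.4212 -0.1635] 0.1817 80 [0.03  0.034]
[ 0.5927 -0.2036] 0.0373 52 [0.034 0.035]
[ 0.5327 -0.2291] 0.038 31 [0.034 0.026]
[ 0.3746 -0.3345] 0.0377 49 [0.033 0.033]
[ 0.4322 -0.2926] 0.0386 24 [0.024 0.022]
[ 0.4557 -0.204 ] 0.0379 21 [0.029 0.013]
[ 0.4172 -0.1602] 0.0376 64 [0.032 0.032]
```

move_arm --moves '[[[-0.15, 0.12, 0, 0, 1], [0, 0, 0, 0, 1], [0, 0, -0.5, 0, 1], [0, 0, -0.5, 0, 1], [0, 0, -0.5, 0, 1], [0, 0, -0.5, 0, 1], [0, 0, -0.3, 0, 1], [0, 0, 0, 0, 1]]]'

```text
time_s: 20.35
tcp_pos: [0.4844, -0.2715, 0.1914]
tcp_rot: [-3.117, 0.39, 0.002]
contact_force: [-0.1, 1.0, -6.9]
grip_width: 0.0272
grip_force: 55.0
```

move_arm --moves '[[[0, 0, -0.3, 0, 1], [0, 0, -0.3, 0, 1], [0, 0, -0.3, 0, 1], [0, 0, -0.3, 0, 1], [0, 0, -0.3, 0, 1], [0, 0, 0, 0, 1]]]'

```text
time_s: 20.95
tcp_pos: [0.4844, -0.2716, 0.1767]
tcp_rot: [-3.117, 0.39, 0.001]
contact_force: [0.3, -0.3, -6.9]
grip_width: 0.0276
grip_force: 55.0
```

move_arm --moves '[[[0, 0, -0.2, 0, 1], [0, 0, -0.2, 0, 1], [0, 0, -0.1, 0, 1], [0, 0, 0, 0, 1]]]'

```text
time_s: 21.35
tcp_pos: [0.4846, -0.2717, 0.172]
tcp_rot: [-3.117, 0.39, 0.001]
contact_force: [-0.0, -0.6, -6.8]
grip_width: 0.0273
grip_force: 55.0
```

move_arm --moves '[[[0, 0, -0.15, 0, 1], [0, 0, -0.15, 0, 1], [0, 0, 0, 0, 1], [0, 0, 0, 0, 0.3], [0, 0, 0, 0, 0.3], [0, 0, 0, 0, 0.3], [0, 0, 0, 0, 0.3], [0, 0, 4, 0, 0.3], [0, 0, 4, 0, 0.3], [0, 0, 0, 0, 0.3]]]'

```text
time_s: 22.35
tcp_pos: [0.4874, -0.2733, 0.2543]
tcp_rot: [3.114, -0.39, 0.013]
contact_force: [1.3, 0.3, -0.7]
grip_width: 0.0611
grip_force: 0.0
```

Run:
```python
from h import *
c=snap('wrist'); cv2.imwrite('pics/w2.png',c['frame'])
for lo,hi in ((0.166,0.182),(0.134,0.144)):
  for a,z,k,e,b,ce,P in blobs(c,lo,hi,minn=25): print(a.round(4),round(z,4),k,e.round(3), np.round(cv2.minAreaRect((P[:,:2]*1000).astype(np.float32))[2],1))
survey(((0.058,0.076),(0.134,0.144)))
s=snap('scene'); cv2.imwrite('pics/s2.png',cv2.resize(s['frame'],(800,600)))
```

```text
[ 0.4824 -0.272 ] 0.1743 2295 [0.054 0.038] 76.3
[ 0.5913 -0.2069] 0.1386 1000 [0.028 0.028] 75.7
[ 0.5472 -0.3809] 0.1385 994 [0.028 0.028] 75.8
[ 0.5027 -0.277 ] 0.1395 58 [0.005 0.016] 75.3
scene [0.5182 0.0501] 0.063 114 [0.037 0.038] [ 43.  44. 170.]
scene [ 0.4291 -0.0417] 0.063 116 [0.036 0.036] [ 36.  38. 156.]
scene [ 0.5192 -0.0597] 0.062 128 [0.037 0.036] [ 39.  42. 170.]
scene [0.6899 0.001 ] 0.069 160 [0.037 0.038] [ 41.  43. 160.]
scene [0.8243 0.0651] 0.062 141 [0.036 0.037] [ 60. 127.  43.]
scene [ 0.4246 -0.1624] 0.137 25 [0.013 0.024] [94. 60. 43.]
scene [ 0.3729 -0.3371] 0.137 74 [0.027 0.023] [53. 33. 24.]
scene [ 0.5924 -0.2061] 0.137 89 [0.027 0.026] [98. 67. 52.]
scene [ 0.5487 -0.3803] 0.137 106 [0.026 0.027] [93. 57. 37.]
side [ 0.5335 -0.2276] 0.068 65 [0.038 0.022] [74. 75. 76.]
side [0.8233 0.0678] 0.064 102 [0.038 0.037] [ 67. 110.  56.]
side [ 0.4543 -0.2036] 0.068 59 [0.031 0.016] [70. 72. 75.]
side [0.6877 0.0028] 0.07 134 [0.037 0.038] [ 51.  54. 133.]
side [ 0.4185 -0.157 ] 0.067 26 [0.014 0.01 ] [81. 80. 82.]
side [ 0.5175 -0.0569] 0.064 115 [0.037 0.038] [ 46.  49. 141.]
side [ 0.4269 -0.0392] 0.064 135 [0.035 0.037] [ 39.  42. 133.]
side [0.5175 0.0513] 0.064 146 [0.038 0.037] [ 49.  51. 140.]
side [ 0.5487 -0.3777] 0.138 37 [0.029 0.024] [105.  84.  69.]
side [ 0.5929 -0.205 ] 0.138 47 [0.027 0.028] [94. 73. 59.]
side [ 0.4833 -0.2645] 0.139 49 [0.044 0.018] [28. 55. 93.]
side [ 0.3745 -0.3349] 0.138 48 [0.025 0.027] [65. 49. 36.]
side [ 0.417  -0.1597] 0.138 62 [0.028 0.027] [87. 68. 55.]
```

View pics/s2.png

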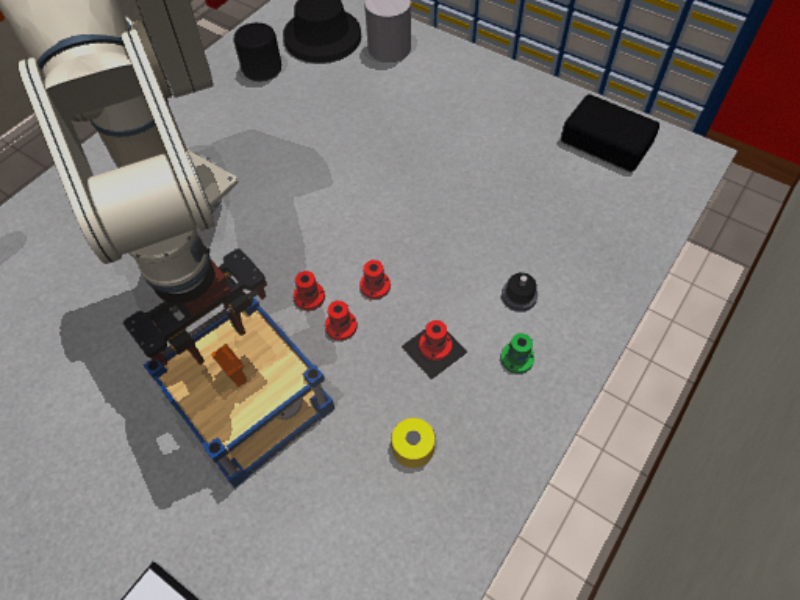

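move_arm --moves '[[[-0.9, 3.85, 0, 0, 0.3], [-0.9, 3.85, 0, 0, 0.3], [-0.9, 3.85, 0, 0, 0.3], [-0.9, 3.85, 0, 0, 0.3], [-0.9, 3.85, -2, 0, 0.3], [-1.1, 3.85, -2, 0, 0.3], [0, 0, -4, 0, 0.3], [0, 0, -2, 0, 0.3], [0, 0, 0, 0, 0.3]]]' --newtons 25

```text
time_s: 23.45
tcp_pos: [0.4257, -0.0399, 0.1459]
tcp_rot: [3.117, -0.389, -0.013]
contact_force: [-0.3, -0.6, 0.3]
grip_width: 0.0612
grip_force: 0.0
```

move_arm --moves '[[[0.1, 0, -4, 0, 0.3], [0, 0, -3, 0, 0.3], [0, 0, -2, 0, 0.3], [0, 0, -1, 0, 0.3], [0, 0, 0, 0, 1], [0, 0, 0, 0, 1], [0, 0, 0, 0, 1], [0, 0, 0, 0, 1], [0, 0, 4, 0, 1], [0, 0, 4, 0, 1]]]'

```text
time_s: 24.45
tcp_pos: [0.4284, -0.0405, 0.1294]
tcp_rot: [-3.117, 0.39, 0.006]
contact_force: [0.3, 0.3, -3.2]
grip_width: 0.0377
grip_force: 25.0
```

move_arm --moves '[[[0, 0, 4.3, 0, 1], [0, 0, 4.3, 0, 1], [0, 0, 4.3, 0, 1], [0, -4.4, 0, 0, 1], [0, -4.4, 0, 0, 1], [0, -4.4, 0, 0, 1], [0, -4.4, 0, 0, 1], [0, -4.4, 0, 0, 1], [0, -4.4, 0, 0, 1], [0, 0, 0, 0, 1]]]'

```text
time_s: 25.45
tcp_pos: [0.4296, -0.3092, 0.2587]
tcp_rot: [3.114, -0.396, 0.003]
contact_force: [0.8, 0.2, -2.1]
grip_width: 0.0374
grip_force: 25.0
```

move_arm --moves '[[[0, 0.2, -3, 0, 1], [0, 0, -3, 0, 1], [0, 0, -1.8, 0, 1], [0, 0, -0.5, 0, 1], [0, 0, 0, 0, 1], [0, 0, 0, 0, 1]]]'

```text
time_s: 26.05
tcp_pos: [0.4303, -0.3028, 0.1762]
tcp_rot: [3.117, -0.39, 0.002]
contact_force: [-0.4, -0.1, -2.9]
grip_width: 0.0377
grip_force: 25.0
```

move_arm --moves '[[[-0.1, -0.1, -0.4, 0, 1], [0, 0, -0.3, 0, 1], [0, 0, -0.2, 0, 1], [0, 0, 0, 0, 1]]]'

```text
time_s: 26.45
tcp_pos: [0.429, -0.3042, 0.168]
tcp_rot: [3.116, -0.39, 0.002]
contact_force: [-5.2, 1.3, 13.6]
grip_width: 0.0375
grip_force: 25.0
```

move_arm --moves '[[[0, 0, 0.05, 0, 0.35], [0, 0, 0, 0, 0.35], [0, 0, 0, 0, 0.35], [0, 0, 0, 0, 0.35], [0, 0, 4, 0, 0.35], [0, 0, 4, 0, 0.35], [1.5, 3.5, 1, 0, 0.35], [1.5, 4, 0, 0, 0.35], [1.5, 4, 0, 0, 0.3], [1.5, 4, 0, 0, 0.3]]]'

```text
time_s: 27.45
tcp_pos: [0.4891, -0.1473, 0.2569]
tcp_rot: [3.117, -0.391, 0.001]
contact_force: [0.5, 0.4, -0.3]
grip_width: 0.0617
grip_force: 0.0
```

move_arm --moves '[[[1.5, 4, 0, 0, 0.3], [1.5, 4, -1, 0, 0.3], [0, 1.0, -4, 0, 0.3], [0, 0, -4, 0, 0.3], [0, 0, -2, 0, 0.3], [0, 0, 0, 0, 0.3], [0, 0, 0, 0, 0.3]]]'

```text
time_s: 28.15
tcp_pos: [0.5189, -0.0588, 0.1468]
tcp_rot: [-3.117, 0.39, 0.001]
contact_force: [0.4, 0.8, -1.0]
grip_width: 0.0613
grip_force: 0.0
```

Run:
```python
from h import *
print(get_state()["tcp_pos"])
survey(((0.058,0.076),(0.134,0.144),(0.176,0.188)))
```

```text
[ 0.5188847  -0.05875652  0.14683004]
scene [0.5184 0.0492] 0.063 108 [0.039 0.036] [ 35.  37. 156.]
scene [ 0.5187 -0.0589] 0.062 127 [0.038 0.037] [31. 33. 91.]
scene [ 0.6899 -0.    ] 0.07 157 [0.036 0.04 ] [ 41.  43. 164.]
scene [0.8241 0.0643] 0.063 142 [0.036 0.039] [ 61. 129.  44.]
scene [ 0.4179 -0.1626] 0.137 76 [0.028 0.027] [67. 49. 40.]
scene [ 0.3733 -0.3359] 0.137 84 [0.028 0.025] [99. 61. 39.]
scene [ 0.4352 -0.304 ] 0.139 37 [0.023 0.035] [23. 30. 86.]
scene [ 0.5927 -0.2067] 0.137 88 [0.028 0.025] [96. 66. 50.]
scene [ 0.5481 -0.3804] 0.137 108 [0.03  0.028] [98. 63. 43.]
scene [ 0.4253 -0.3028] 0.18 181 [0.041 0.036] [ 25.  32. 172.]
side [ 0.5338 -0.2279] 0.067 67 [0.035 0.022] [73. 74. 76.]
side [ 0.3737 -0.3294] 0.067 26 [0.013 0.01 ] [87. 87. 86.]
side [0.8229 0.0686] 0.064 101 [0.036 0.036] [ 70. 115.  59.]
side [ 0.4543 -0.2039] 0.067 63 [0.032 0.017] [72. 74. 76.]
side [0.6888 0.0039] 0.07 136 [0.038 0.039] [ 53.  56. 137.]
side [ 0.418  -0.1582] 0.068 27 [0.013 0.009] [74. 74. 75.]
side [ 0.5173 -0.0566] 0.064 117 [0.036 0.037] [41. 42. 90.]
side [0.5169 0.0525] 0.064 144 [0.037 0.037] [ 48.  50. 134.]
side [ 0.5485 -0.3785] 0.138 35 [0.029 0.027] [108.  86.  71.]
side [ 0.4832 -0.2647] 0.139 50 [0.044 0.022] [ 31.  66. 112.]
side [ 0.3735 -0.3348] 0.138 48 [0.027 0.026] [95. 67. 47.]
side [ 0.4238 -0.2921] 0.139 41 [0.032 0.026] [ 23.  27. 108.]
side [ 0.5114 -0.0911] 0.139 28 [0.021 0.011] [38. 38. 42.]
side [ 0.4177 -0.1608] 0.138 66 [0.027 0.03 ] [66. 52. 44.]
side [ 0.5287 -0.0207] 0.139 27 [0.022 0.007] [47. 49. 63.]
side [ 0.4253 -0.3022] 0.182 91 [0.035 0.037] [ 42.  45. 143.]
side [ 0.5094 -0.0921] 0.182 34 [0.021 0.013] [34. 36. 44.]
```

move_arm --moves '[[[0, 0, -4, 0, 0.3], [0, 0, -3, 0, 0.3], [0, 0, -2, 0, 0.3], [0, 0, -1, 0, 0.3], [0, 0, 0, 0, 1], [0, 0, 0, 0, 1], [0, 0, 0, 0, 1], [0, 0, 0, 0, 1], [0, 0, 4, 0, 1], [0, 0, 4, 0, 1]]]'

```text
time_s: 29.25
tcp_pos: [0.5176, -0.0586, 0.1269]
tcp_rot: [-3.117, 0.39, 0.005]
contact_force: [0.8, -0.6, -1.5]
grip_width: 0.0378
grip_force: 25.0
```

move_arm --moves '[[[0, 0, 4.3, 0, 1], [0, 0, 4.3, 0, 1], [0, 0, 4.2, 0, 1], [0, -4.5, 0, 0, 1], [0, -4.5, 0, 0, 1], [0, -4.5, 0, 0, 1], [0, -4.5, 0, 0, 1], [0, -4.5, 0, 0, 1], [0, -4.4, 0, 0, 1], [0, 0, 0, 0, 1]]]'

```text
time_s: 30.25
tcp_pos: [0.5183, -0.3324, 0.255]
tcp_rot: [3.114, -0.396, 0.002]
contact_force: [-0.5, -0.3, -1.8]
grip_width: 0.0376
grip_force: 25.0
```

move_arm --moves '[[[-0.2, 0, -3, 0, 1], [0, 0, -3, 0, 1], [0, 0, -1.8, 0, 1], [0, 0, -0.4, 0, 1], [0, 0, -0.2, 0, 1], [0, 0, -0.2, 0, 1], [0, 0, 0, 0, 1]]]'

```text
time_s: 30.95
tcp_pos: [0.5172, -0.3278, 0.1697]
tcp_rot: [3.117, -0.389, 0.002]
contact_force: [0.5, 0.3, -2.1]
grip_width: 0.0378
grip_force: 25.0
```

move_arm --moves '[[[0, 0, -0.2, 0, 1], [0, 0, -0.2, 0, 1], [0, 0, 0, 0, 1]]]'

```text
time_s: 31.25
tcp_pos: [0.5171, -0.328, 0.1658]
tcp_rot: [3.117, -0.39, 0.002]
contact_force: [-1.4, 0.7, 5.2]
grip_width: 0.0378
grip_force: 25.0
```

move_arm --moves '[[[0, 0, 0, 0, 0.35], [0, 0, 0, 0, 0.35], [0, 0, 0, 0, 0.35], [0, 0, 4, 0, 0.35], [0, 0, 4, 0, 0.35], [0, 3, 1, 0, 0.35], [0, 4.5, 0, 0, 0.35], [0, 4.5, 0, 0, 0.3], [0, 4.5, 0, 0, 0.3], [0, 4.5, 0, 0, 0.3]]]'

```text
time_s: 32.25
tcp_pos: [0.5165, -0.1162, 0.2548]
tcp_rot: [3.117, -0.391, 0.001]
contact_force: [0.6, 0.3, 0.6]
grip_width: 0.0613
grip_force: 0.0
```

move_arm --moves '[[[0, 4.5, 0, 0, 0.3], [0, 4.5, 0, 0, 0.3], [0, 4.5, -1, 0, 0.3], [0, 3.4, -3, 0, 0.3], [0, 0, -4, 0, 0.3], [0, 0, -3, 0, 0.3], [0, 0, 0, 0, 0.3], [0, 0, 0, 0, 0.3]]]'

```text
time_s: 33.05
tcp_pos: [0.5168, 0.0512, 0.1449]
tcp_rot: [3.117, -0.39, -0.001]
contact_force: [0.3, 0.5, 0.8]
grip_width: 0.0613
grip_force: 0.0
```

Run:
```python
from h import *
print(get_state()["tcp_pos"])
survey(((0.058,0.076),(0.176,0.188)))
```

```text
[0.51677801 0.05122697 0.14486543]
scene [0.5186 0.0496] 0.062 111 [0.037 0.036] [34. 34. 92.]
scene [6.899e-01 5.000e-04] 0.069 157 [0.037 0.036] [ 42.  44. 163.]
scene [0.8241 0.0653] 0.063 142 [0.036 0.039] [ 62. 130.  45.]
scene [ 0.4258 -0.303 ] 0.18 183 [0.036 0.036] [ 27.  32. 172.]
scene [ 0.516  -0.3277] 0.18 204 [0.038 0.037] [ 27.  38. 176.]
side [ 0.5338 -0.2259] 0.067 67 [0.036 0.02 ] [75. 76. 78.]
side [ 0.3738 -0.3308] 0.067 27 [0.012 0.01 ] [88. 88. 87.]
side [0.8228 0.0673] 0.064 100 [0.038 0.037] [ 71. 116.  60.]
side [ 0.4545 -0.2059] 0.068 59 [0.032 0.016] [73. 75. 78.]
side [0.6883 0.0023] 0.069 137 [0.037 0.039] [ 52.  55. 137.]
side [ 0.418  -0.1583] 0.067 30 [0.014 0.01 ] [84. 84. 85.]
side [0.5173 0.0507] 0.064 139 [0.038 0.039] [43. 45. 91.]
side [ 0.5149 -0.3248] 0.182 83 [0.035 0.042] [ 60.  62. 148.]
side [ 0.4254 -0.3017] 0.181 92 [0.035 0.037] [ 42.  46. 144.]
side [0.5072 0.0176] 0.182 33 [0.021 0.014] [35. 37. 47.]
```

move_arm --moves '[[[0.1, -0.1, -4, 0, 0.3], [0, 0, -3, 0, 0.3], [0, 0, -2, 0, 0.3], [0, 0, -0.9, 0, 0.3], [0, 0, 0, 0, 1], [0, 0, 0, 0, 1], [0, 0, 0, 0, 1], [0, 0, 0, 0, 1], [0, 0, 4, 0, 1], [0, 0, 4, 0, 1]]]'

```text
time_s: 34.15
tcp_pos: [0.5166, 0.0502, 0.1259]
tcp_rot: [3.117, -0.39, -0.005]
contact_force: [1.1, -0.1, -1.2]
grip_width: 0.0377
grip_force: 25.0
```

move_arm --moves '[[[0, 0, 4.3, 0, 1], [0, 0, 4.3, 0, 1], [0, 0, 4.2, 0, 1], [-1.1, -4.4, 0, 0, 1], [-1.1, -4.4, 0, 0, 1], [-1.1, -4.4, 0, 0, 1], [-1.1, -4.4, 0, 0, 1], [-1.1, -4.4, 0, 0, 1], [-1.1, -4.4, 0, 0, 1], [0, 0, 0, 0, 1]]]'

```text
time_s: 35.15
tcp_pos: [0.4504, -0.2179, 0.2541]
tcp_rot: [3.115, -0.397, 0.001]
contact_force: [0.7, 1.6, -2.1]
grip_width: 0.0375
grip_force: 25.0
```

move_arm --moves '[[[0, 0, -3, 0, 1], [0, 0, -3, 0, 1], [0, 0, -1.8, 0, 1], [0, 0, -0.4, 0, 1], [0, 0, -0.2, 0, 1], [0, 0, -0.1, 0, 1], [0, 0, 0, 0, 1]]]'

```text
time_s: 35.85
tcp_pos: [0.4523, -0.2138, 0.1696]
tcp_rot: [3.117, -0.389, 0.003]
contact_force: [-0.1, 0.3, -2.8]
grip_width: 0.0377
grip_force: 25.0
```

move_arm --moves '[[[0, 0, -0.2, 0, 1], [0, 0, -0.2, 0, 1], [0, 0, 0, 0, 1]]]'

```text
time_s: 36.15
tcp_pos: [0.452, -0.2138, 0.165]
tcp_rot: [3.117, -0.39, 0.001]
contact_force: [0.7, -0.2, -0.7]
grip_width: 0.0374
grip_force: 25.0
```

move_arm --moves '[[[0, 0, -0.05, 0, 0.35], [0, 0, 0, 0, 0.35], [0, 0, 0, 0, 0.35], [0, 0, 0, 0, 0.35], [0, 0, 4, 0, 0.35], [0, 0, 4, 0, 0.35], [3.4, 3.1, 1, 0, 0.35], [3.4, 3.1, 0, 0, 0.3], [3.4, 3.1, 0, 0, 0.3], [3.4, 3.1, 0, 0, 0.3]]]'

```text
time_s: 37.15
tcp_pos: [0.5889, -0.0884, 0.2546]
tcp_rot: [3.117, -0.39, 0.001]
contact_force: [-0.1, -1.6, -0.7]
grip_width: 0.0614
grip_force: 0.0
```

move_arm --moves '[[[3.4, 3.1, 0, 0, 0.3], [3.4, 3.1, 0, 0, 0.3], [3.3, 3.0, 0, 0, 0.3], [0, 0, -4, 0, 0.3], [0, 0, -4, 0, 0.3], [0, 0, -2, 0, 0.3], [0, 0, 0, 0, 0.3], [0, 0, 0, 0, 0.3]]]'

```text
time_s: 37.95
tcp_pos: [0.6889, 0.0022, 0.1544]
tcp_rot: [-3.117, 0.39, 0.0]
contact_force: [-0.0, 0.5, 0.0]
grip_width: 0.0617
grip_force: 0.0
```

Run:
```python
from h import *
print(get_state()["tcp_pos"])
survey(((0.058,0.076),(0.176,0.188)))
```

```text
[0.68893678 0.00224142 0.15440817]
scene [0.6905 0.0012] 0.07 154 [0.035 0.038] [30. 31. 92.]
scene [0.824  0.0651] 0.063 142 [0.037 0.038] [ 63. 134.  45.]
scene [ 0.4515 -0.2137] 0.18 170 [0.037 0.038] [ 31.  37. 174.]
scene [ 0.426  -0.3033] 0.18 183 [0.039 0.036] [ 28.  33. 176.]
scene [ 0.5155 -0.3277] 0.18 203 [0.037 0.037] [ 27.  37. 179.]
side [ 0.5336 -0.2258] 0.067 69 [0.037 0.021] [77. 77. 79.]
side [ 0.3738 -0.332 ] 0.067 26 [0.013 0.009] [87. 86. 86.]
side [0.8231 0.0688] 0.064 100 [0.038 0.036] [ 71. 116.  59.]
side [ 0.4548 -0.2068] 0.068 62 [0.032 0.02 ] [73. 75. 77.]
side [0.6884 0.0022] 0.07 137 [0.038 0.04 ] [47. 49. 93.]
side [ 0.4181 -0.1579] 0.067 27 [0.014 0.009] [76. 75. 76.]
side [ 0.5153 -0.3255] 0.181 82 [0.036 0.039] [ 59.  61. 147.]
side [ 0.4256 -0.3023] 0.182 93 [0.036 0.038] [ 43.  47. 143.]
side [ 0.4509 -0.2124] 0.182 100 [0.036 0.04 ] [ 34.  42. 145.]
side [ 0.6798 -0.0298] 0.182 31 [0.02 0.01] [47. 50. 54.]
side [0.7001 0.0412] 0.182 31 [0.026 0.013] [47. 50. 63.]
```

move_arm --moves '[[[0, 0, -4, 0, 0.3], [0, 0, -3, 0, 0.3], [0, 0, -2, 0, 0.3], [0, 0, -1, 0, 0.3], [0, 0, 0, 0, 1], [0, 0, 0, 0, 1], [0, 0, 0, 0, 1], [0, 0, 0, 0, 1], [0, 0, 1, 0, 1], [0, 0, 3, 0, 1]]]'

```text
time_s: 39.05
tcp_pos: [0.6863, 0.0024, 0.0922]
tcp_rot: [3.117, -0.39, -0.01]
contact_force: [1.0, -0.2, -2.8]
grip_width: 0.0377
grip_force: 25.0
```

move_arm --moves '[[[0, 0, 4, 0, 1], [0, 0, 4, 0, 1], [0, 0, 4, 0, 1], [0, 0, 4, 0, 1], [-2.5, -3.9, 0, 0, 1], [-2.5, -3.9, 0, 0, 1], [-2.5, -3.9, 0, 0, 1], [-2.5, -4, 0, 0, 1], [-2.5, -4, 0, 0, 1], [-2.5, -4, 0, 0, 1]]]'

```text
time_s: 40.05
tcp_pos: [0.5372, -0.2358, 0.2549]
tcp_rot: [3.117, -0.39, 0.001]
contact_force: [0.5, -0.1, -1.9]
grip_width: 0.0379
grip_force: 25.0
```

move_arm --moves '[[[0, 0, 0, 0, 1], [0, 0, -3, 0, 1], [0, 0, -3, 0, 1], [0, 0, -1.6, 0, 1], [0, 0, -0.4, 0, 1], [0, 0, 0, 0, 1]]]'

```text
time_s: 40.65
tcp_pos: [0.5388, -0.2342, 0.1741]
tcp_rot: [-3.117, 0.389, 0.001]
contact_force: [-0.5, -0.4, -1.5]
grip_width: 0.0375
grip_force: 25.0
```

move_arm --moves '[[[0, -0.1, -0.4, 0, 1], [0, 0, -0.3, 0, 1], [0, 0, -0.2, 0, 1], [0, 0, 0, 0, 1]]]'

```text
time_s: 41.05
tcp_pos: [0.5391, -0.2358, 0.1659]
tcp_rot: [3.117, -0.39, 0.002]
contact_force: [-0.1, 0.2, 1.2]
grip_width: 0.0376
grip_force: 25.0
```

Contact is made, so I release, withdraw and check.

move_arm --moves '[[[0, 0, -0.05, 0, 0.35], [0, 0, 0, 0, 0.35], [0, 0, 0, 0, 0.35], [0, 0, 0, 0, 0.35], [0, 0, 4, 0, 0.35], [0, 0, 4, 0, 0.35], [2, 4, 1, 0, 0.35], [2, 4, 0, 0, 0.3], [2, 4, 0, 0, 0.3], [0, 0, 0, 0, 0.3]]]'

```text
time_s: 42.05
tcp_pos: [0.6006, -0.1117, 0.255]
tcp_rot: [-3.117, 0.383, -0.002]
contact_force: [0.0, -0.0, 0.4]
grip_width: 0.0614
grip_force: 0.0
```

Run:
```python
from h import *
survey(((0.058,0.076),(0.134,0.144),(0.170,0.178),(0.178,0.188)))
c=snap('scene'); cv2.imwrite('pics/s3.png',cv2.resize(c['frame'],(800,600)))
c=snap('side'); cv2.imwrite('pics/d3.png',cv2.resize(c['frame'][100:300,200:460],(780,600)))
```

```text
scene [0.8241 0.0654] 0.063 146 [0.037 0.038] [ 64. 134.  46.]
scene [ 0.4187 -0.1618] 0.137 66 [0.026 0.027] [65. 46. 40.]
scene [ 0.4592 -0.2155] 0.139 34 [0.023 0.033] [23. 27. 90.]
scene [ 0.3743 -0.3358] 0.137 84 [0.028 0.026] [100.  60.  38.]
scene [ 0.4343 -0.3051] 0.139 34 [0.023 0.033] [20. 24. 88.]
scene [ 0.5924 -0.2069] 0.137 88 [0.028 0.026] [66. 47. 42.]
scene [ 0.5467 -0.2408] 0.138 29 [0.023 0.027] [24. 28. 91.]
scene [ 0.5247 -0.329 ] 0.139 35 [0.02  0.034] [21. 27. 90.]
scene [ 0.5482 -0.3809] 0.137 108 [0.027 0.027] [102.  64.  44.]
scene [ 0.4562 -0.2192] 0.174 25 [0.027 0.026] [26. 30. 91.]
scene [ 0.4835 -0.2712] 0.173 202 [0.054 0.036] [ 13.  81. 180.]
scene [ 0.4336 -0.3054] 0.174 30 [0.023 0.032] [24. 30. 96.]
scene [ 0.5465 -0.2398] 0.174 27 [0.024 0.029] [24. 28. 89.]
scene [ 0.4516 -0.2135] 0.181 155 [0.037 0.036] [ 27.  29. 122.]
scene [ 0.4263 -0.3028] 0.181 170 [0.038 0.037] [ 25.  29. 178.]
scene [ 0.5383 -0.2354] 0.181 173 [0.036 0.037] [ 26.  32. 141.]
scene [ 0.5157 -0.3275] 0.181 188 [0.037 0.037] [ 24.  33. 180.]
side [ 0.5346 -0.2263] 0.067 65 [0
[... 497 characters left out ...]
9] [93. 65. 45.]
side [ 0.4499 -0.2037] 0.14 42 [0.036 0.022] [22. 26. 92.]
side [ 0.4182 -0.1592] 0.138 63 [0.027 0.027] [64. 45. 40.]
side [ 0.514  -0.3162] 0.174 33 [0.033 0.023] [ 38.  38. 105.]
side [ 0.4832 -0.2682] 0.174 103 [0.053 0.034] [ 28.  72. 131.]
side [ 0.537  -0.2287] 0.174 36 [0.034 0.029] [ 39.  42. 106.]
side [ 0.426  -0.2919] 0.174 32 [0.036 0.019] [ 33.  34. 104.]
side [ 0.4502 -0.2033] 0.174 36 [0.035 0.024] [23. 26. 92.]
side [ 0.5153 -0.3257] 0.182 73 [0.035 0.04 ] [ 58.  60. 148.]
side [ 0.5379 -0.234 ] 0.182 82 [0.035 0.035] [ 41.  43. 122.]
side [ 0.4254 -0.3006] 0.182 87 [0.035 0.04 ] [ 42.  44. 143.]
side [ 0.451  -0.2115] 0.182 98 [0.035 0.039] [ 28.  33. 105.]
```

View pics/s3.png

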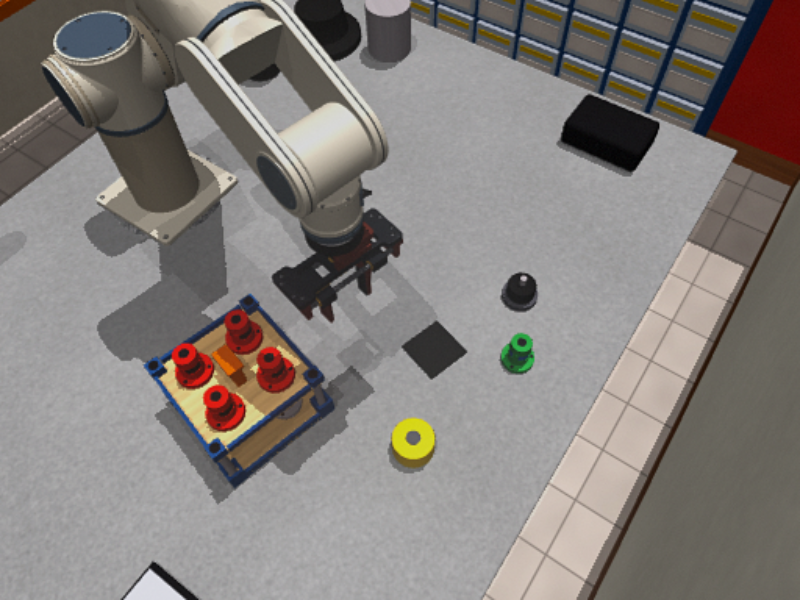

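View pics/d3.png

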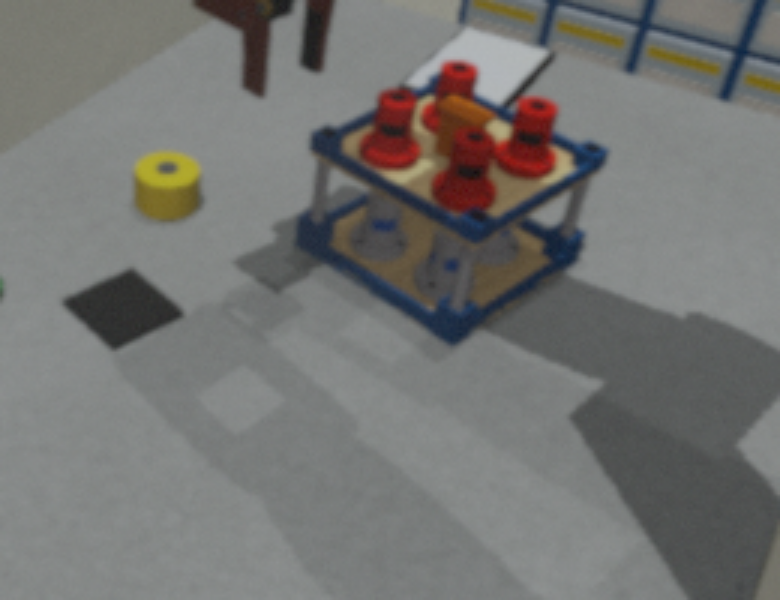

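The scene picture shows four reds upright on the deck (240,330; 190,365; 275,368; 223,405). The side crop shows three metals standing below and the posts home. The buffer, the roller and the green part are where they started, so I'm handing the job in.

```bash
python3 -c "
from rig import order
print(order.finish_job())"
```

```text
the job is handed in; nothing more can be done
None
```

The job is handed in: three metal couplings stand in the lower frame, the upper frame sits home in all four sockets, and four red couplings stand upright on its deck by the last camera check; no verdict was returned.

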